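# Crank the dry-goods dispenser shut

### The arm

A 6-joint arm with a two-finger parallel gripper is mounted at the origin on the work surface. World frame = base frame: x ahead of the robot, y to its left, z up, the work surface at z = 0. Lengths are in m, angles in rad, forces in N, time in s.
With the tool pointing down it reaches from about 0.4 to 0.825 m from the base axis. Payload 7 kg.
Tool frame: the origin (TCP) lies at the centre of the arm's flange, where the gripper is bolted on; the fingertips stand 178 mm ahead of it and the grasp point (between the pads) lies arm.tcp_to_grasp ahead of it (arm.tcp_to_grasp is the distance from the TCP to the grasp point, in m); z points along the fingers, y is the direction in which the jaws open and shut (so a half turn about z gives the same grasp; the last joint's range is limited). The gripper opens to 88 mm and grips with 3 to 60 N. Pads are 19 mm wide; open, the fingers measure 130 mm over their backs; the gripper's body (78 mm by 193 mm) begins 47 mm behind the grasp point.
Start: joints at [-0.952, 0.359, 0.012, 0, -1.224, -0.288], TCP at [0.219, -0.638, 0.405] pointing down, gripper open.
Joint ranges: [-3.07, 3.07], [-1.43, 2.12], [-1.02, 1.25], [-3.03, 1.67], [-3.05, -0], [-3.03, 3.03]. Speed limits (rad/s): [2.39, 2.39, 3.01, 3.14, 3.14, 3.14].

### API

Orientations are given as [roll, pitch, yaw] about the fixed x, y, z axes, in that order (R = Rz(yaw) Ry(pitch) Rx(roll)).
In Python, from station import arm gives the robot as it stands.
- The arm moves only by the tool move_arm, never from a script. Its argument "deltas" is a list of rows, each a list of 6 numbers: the shift along the world's x, y, z in mm, then the turn, a rotation vector about the world's x, y, z in degrees. In form: [[tx, ty, tz, ax, ay, az], ...]. A call has exactly 5 rows; each row shifts and turns the commanded pose from where the row before left it; what a row does not reach is not made up. A row lasts 1/12 s, in which the tool goes at most 41.7 mm and 7.16 degrees, less where a joint would pass 70% of its speed; a pose out of reach is approached as far as the arm can. A call with a gripper value outside its range is refused whole. "claw" is the closure in counts, from 0 (fully open) to 255 (shut), set as the call begins (left out, the last holds). The fingers move at their own pace and stop on an object; "squeeze" is the grip in N (left out, the last holds). Time passes only in rows, so rows that do not move let the fingers close, or fill a call up. It gives the time, the measured TCP pose, the force and the opening at its end, in the units of the state.
- arm.get_state(): the state, without advancing time (a new reading comes with each control period).
- arm.grab_frame(name): name is "scene" or "top" or "wrist"; returns the picture (480x640x3 uint8, red, green, blue); there is no depth.
- arm.calibration(name): a dict with "intrinsics" (3x3 intrinsics, pixels), "T" (4x4, takes a point from camera to world coordinates); the wrist camera has in their place "mount" (4x4, takes a point from camera to tool coordinates, whose origin is the TCP and whose axes are the flange's). Camera axes: x right, y up, looking along -z (the intrinsics and any distortion apply to the point x, -y, -z); pixel columns grow to the right and rows downward; lengths in m; the calibration is good to about 2 mm. The wrist camera is an equidistant fisheye: a pixel r from the principal point sees the ray r / f radians off the axis. A picture is of the moment at which its call begins: read the wrist's pose just before it. calibration takes no time and is no camera call.
- arm.job_done(): hands the job in, once; it reports no verdict.
Trained networks look in the newest picture that a camera, given by its name, has taken for a name from the list of things; names that differ only in an ending like _2 or _b are one class to them, and where a whole thing is asked for, a point or a joint stands for the part that bears it (a point fixed in the world has none). Each returns a list of dicts, best first, with "score" (0 to 1); they miss things now and then, are a little off and sometimes report something else, mostly with a low value. They report only what shows in the picture. A call takes as long as a camera call. They do not tell look-alikes from the thing itself.
- arm.spot_in(thing, camera): "xy" ([column, row] in pixels, amid what is visible of it).
- arm.masks_of(thing, camera): "pixels" (480x640 bool, what is visible of it) and "xy" ([column, row] in pixels, amid what is visible of it).
- arm.spot_point(thing, camera): "xy" ([column, row] in pixels: a listed point, or the origin of a listed thing).
The state is a dict: "t": time; "q": joint angles; "qd": joint speeds; "joint_efforts": joint torques, N m; "eef_pos": TCP position; "ee_rot": TCP orientation; "force": force on the tool from outside, world axes, zero at the start; "moment": the same for the moment, N m; "width": finger opening in m.
Only numpy, scipy, OpenCV 4.12 (cv2) and the standard library are available. Lean on these libraries where they do the work, as an engineer would, in place of code of your own. Each camera call takes 0.05 s, during which the arm holds its last target. There are 200 camera calls.

### The job

Take the loose crank from its tray, fit it fully down over the square shaft of the dispenser, and turn it clockwise (seen from above) until the shutter is closed against its stop. Then lift the crank off and set it down, not dropped, lying flat inside its tray, and let go. Do not knock over or shift the jar, the bottle or the open spice box.

Things in the scene. Friction and masses are not known exactly. Their poses are not given: they have to be found in the camera images.
- dispenser: Fixed bench dispenser. Aluminium gear case 200 (x) x 300 (y) x 80 high, reaching from y = -190 to +110 in its own frame; at its -y end stands a clear hopper with a white lid (from y = -190 to -340, 204 high). Origin: on the table, under the shaft's axis; z up. The square shaft stands upright on the case's top.
- shaft_seat (a point): Point on the vertical shaft axis at the top of the round shoulder (32 dia, 12 high over the case top, so 92 above the table) on which the fitted crank's underside comes to rest. It belongs to the case: its axes are the case's and do not turn with the shaft.
- shaft_top (a point): Tip of the steel shaft, 32 above shaft_seat: 14 x 14 square for 26, then a round cone 6 high (13.6 to 6 dia) that centres the crank. Axes: the case's. The square stands at an unknown angle, reported nowhere: see it, or feel for it by trying the crank at other angles until it drops (any quarter turn fits; it goes down within about 8 degrees).
- shutter (a joint): Turn of the shaft, rad: grows clockwise seen from above; 0 open, 3.4 shut at a hard stop (starts 0.2 to 1.2). Stays where left; friction about 0.3 N m, 4 N at the handle. A dark pointer 67 long under the shoulder turns with it; shut, it points to the case's -x side and lies by a small dark pin. Its angle tells nothing of the square's.
- crank: Loose dark steel crank, about 0.33 kg. Hub 34 x 34 x 36 high with a 16 x 16 square hole right through, sides along crank x and y. Origin: centre of the hub's underside, z up. A flat arm 16 wide, 8 thick, level with the underside, runs along +x to x = 96; an upright wooden handle stands on it at x = 80. Lies flat in the tray, handle up. Fitted, its origin is at shaft_seat.
- crank_grip (a point): Point on the axis of the crank's wooden handle (18 dia, from 10 to 70 above the crank's underside, free to spin about its own axis), 50 above the underside, at crank x = 80.
- tray: Fixed shallow white tray, 210 (x) x 170 (y) outside, walls 4 thick, 18 high overall, floor top 4 above the table. Origin: on the table under its centre. The crank starts in it and goes back in it, whichever way round.
- jar: Bystander: glass jar with steel cap, 70 dia, 100 high; origin centre of its foot.
- bottle: Bystander: amber bottle, 60 dia, 200 high; origin centre of its foot.
- spice_box: Bystander: open clear plastic box 90 x 100 x 60 high; origin centre of its underside.
Mind the look-alikes: they are no part of the job. Of the things that look like the crank, the smallest one is meant.

How it is judged:
By the outcome, as a careful person would: the job done as asked, in the order asked, and still so for the second after the job is handed in, with the robot touching nothing.
It also fails if it takes over 72 s, if anything falls off the work surface, if the arm or the gripper's body presses on something with over 40 N, if the wrist force passes 120 N, or if a joint passes its speed limit or range.

## Working session

There is one attempt and no reset: what is moved stays moved. The work goes in short steps, Python scripts to look and compute and a tool call to move; the robot and the scene stay as the last step left them, time stands still between calls to the robot, and variables do not carry over. Pictures are saved under pics/ and viewed, about 8 in all and at most 12, crops included, and the job is handed in when it is done.

Besides the shell and the picture viewer there is one more tool, called after "Request:" as name(argument=value, ...) on one line, values as JSON. move_arm: Moves the arm, as the interface text tells. Its arguments: {"type":"object","properties":{"deltas":{"type":"array","items":{"type":"array","items":{"type":"number"}}},"claw":{"type":"number"},"squeeze":{"type":"number"}},"required":["deltas"]}

```bash
mkdir -p pics; ls; cat > h.py <<'E'
import numpy as np, cv2
from station import arm
from scipy.spatial.transform import Rotation as R
def save(im,n): cv2.imwrite('pics/'+n,np.ascontiguousarray(im[:,:,::-1]))
def ray(cam,xy,st=None):
    c=arm.calibration(cam); K=np.array(c['intrinsics'])
    u=(xy[0]-K[0,2])/K[0,0]; v=(xy[1]-K[1,2])/K[1,1]
    if cam=='wrist':
        st=st or arm.get_state(); th=np.hypot(u,v); s=np.sin(th)/max(th,1e-9)
        d=np.array([u*s,-v*s,-np.cos(th)])
        T=np.eye(4);T[:3,:3]=R.from_euler('xyz',st['ee_rot']).as_matrix();T[:3,3]=st['eef_pos']
        T=T@np.array(c['mount'])
    else:
        d=np.array([u,-v,-1.]);T=np.array(c['T'])
    return T[:3,3],T[:3,:3]@d
def at(cam,xy,z,st=None):
    o,d=ray(cam,xy,st); return o+d*(z-o[2])/d[2]
def proj(cam,p,st=None):
    c=arm.calibration(cam); K=np.array(c['intrinsics'])
    if cam=='wrist':
        st=st or arm.get_state()
        T=np.eye(4);T[:3,:3]=R.from_euler('xyz',st['ee_rot']).as_matrix();T[:3,3]=st['eef_pos']
        T=T@np.array(c['mount'])
    else: T=np.array(c['T'])
    q=np.linalg.inv(T)@np.r_[p,1]; x,y,z=q[0],-q[1],-q[2]
    if cam=='wrist':
        r=np.hypot(x,y);th=np.arctan2(r,z);x,y=x/r*th,y/r*th
    else: x,y=x/z,y/z
    return np.array([K[0,0]*x+K[0,2],K[1,1]*y+K[1,2]])
E
python3 - <<'E'
from h import *
print({k:np.round(v,3).tolist() for k,v in arm.get_state().items()}, arm.tcp_to_grasp)
for c in ('scene','top'):
    im=arm.grab_frame(c); save(im,c+'0.png')
    C=arm.calibration(c); print(c,C.keys(),np.round(C['T'],3).tolist(),np.round(C['intrinsics'],1).tolist())
    for t in ('crank','crank_grip','shaft_top','shaft_seat','tray','dispenser','jar','bottle','spice_box'):
        print(c,t,[(np.round(d['xy']).tolist(),round(d['score'],2)) for d in arm.spot_point(t,c)][:4])
E
```

```text
pics
{'t': 0.0, 'q': [-0.952, 0.359, 0.011, -0.0, -1.224, -0.288], 'qd': [-0.001, -0.0, 0.002, -0.001, -0.002, 0.001], 'joint_efforts': [0.0, -58.273, 29.306, 6.997, 0.007, -0.0], 'eef_pos': [0.219, -0.638, 0.404], 'ee_rot': [3.14, -0.0, -2.811], 'force': [-0.159, 0.149, -0.205], 'moment': [0.01, 0.014, 0.038], 'width': 0.087} 0.1593
scene dict_keys(['intrinsics', 'T']) [[0.444, -0.733, 0.516, 1.093], [0.896, 0.374, -0.24, -0.118], [-0.017, 0.568, 0.823, 1.039], [0.0, 0.0, 0.0, 1.0]] [[531.3, 0.0, 319.1], [0.0, 531.3, 231.5], [0.0, 0.0, 1.0]]
scene crank [([320.0, 239.0], 0.72), ([338.0, 259.0], 0.6), ([411.0, 190.0], 0.59)]
scene crank_grip [([304.0, 181.0], 0.84), ([342.0, 255.0], 0.77), ([407.0, 209.0], 0.56)]
scene shaft_top [([193.0, 294.0], 0.75), ([209.0, 322.0], 0.17)]
scene shaft_seat [([200.0, 301.0], 0.96)]
scene tray [([339.0, 260.0], 0.56)]
scene dispenser [([210.0, 323.0], 0.58)]
scene jar [([367.0, 159.0], 0.56), ([348.0, 375.0], 0.46)]
scene bottle [([348.0, 375.0], 0.77)]
scene spice_box [([449.0, 270.0], 0.85)]
top dict_keys(['intrinsics', 'T']) [[-0.027, 0.994, -0.103, 0.422], [-1.0, -0.027, 0.001, 0.152], [-0.002, 0.103, 0.995, 1.047], [0.0, 0.0, 0.0, 1.0]] [[450.9, 0.0, 314.1], [0.0, 450.9, 241.2], [0.0, 0.0, 1.0]]
top crank [([189.0, 289.0], 0.96), ([271.0, 368.0], 0.95), ([302.0, 266.0], 0.65)]
top crank_grip [([297.0, 233.0], 0.78), ([300.0, 330.0], 0.73), ([215.0, 247.0], 0.64)]
top shaft_top [([448.0, 224.0], 0.63), ([448.0, 226.0], 0.52)]
top shaft_seat [([447.0, 225.0], 0.61)]
top tray [([299.0, 241.0], 0.83), ([343.0, 138.0], 0.42)]
top dispenser [([437.0, 233.0], 0.64)]
top jar [([210.0, 349.0], 0.6)]
top bottle [([338.0, 135.0], 0.85)]
top spice_box [([208.0, 182.0], 0.74)]
```

View pics/top0.png

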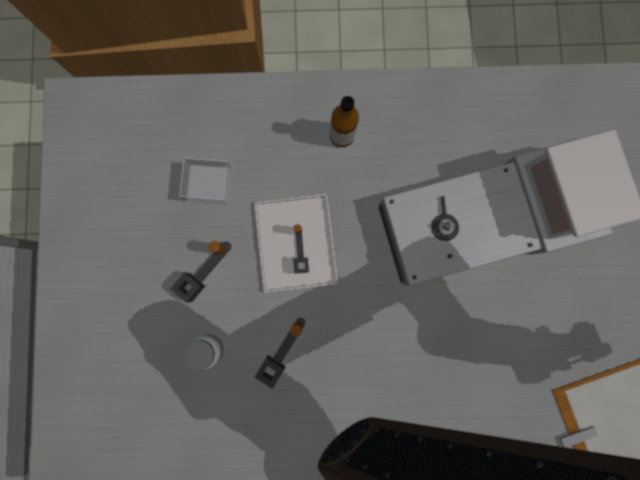

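View pics/scene0.png

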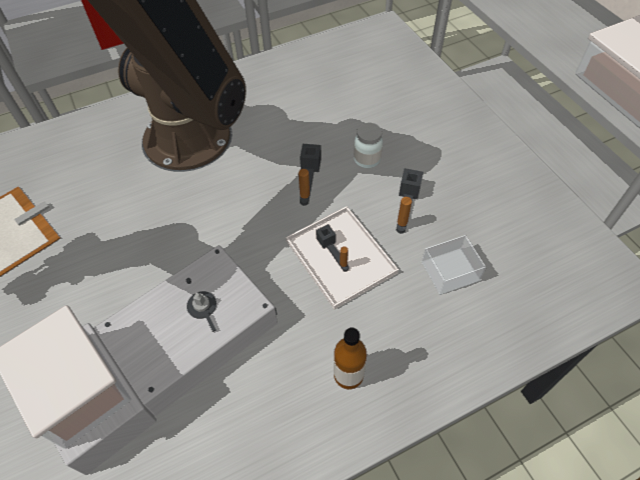

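Candidates (top view): in-tray crank, hub (302,266), handle (297,230); large crank, hub (188,288); large crank, hub (270,372). The smallest is the one in the tray, so I choose that. The pointer starts near (442,200), pointing up in the image. The stop pin is near (450,256).

```bash
python3 - <<'E'
from h import *
def tri(a,b):
    o1,d1=ray('scene',a);o2,d2=ray('top',b)
    A=np.c_[d1,-d2];s=np.linalg.lstsq(A,o2-o1,rcond=None)[0]
    p,q=o1+s[0]*d1,o2+s[1]*d2
    return (p+q)/2,np.linalg.norm(p-q)
print('shafttop',tri((198,294),(448,224)),at('top',(448,224),.124))
print('hub',at('top',(302,266),.04),at('scene',(326,234),.04))
print('handle',at('top',(297,229),.074),at('scene',(343,248),.074))
print('ptr',at('top',(441,197),.085),'pin',at('top',(450,256),.085))
for n,c in (('jar',(202,353)),('bottle',(347,103)),('box',(205,182))): print(n,at('top',c,{'jar':.1,'bottle':.2,'box':.03}[n]))
print('case corners',[at('top',c,.08)[:2].round(3) for c in ((382,204),(407,283),(515,163))])
print('tray',[at('top',c,.018)[:2].round(3) for c in ((254,203),(326,195),(337,285),(263,292))])
print(at('top',(188,288),.05),at('top',(270,372),.05))
print(np.round(arm.calibration('wrist')['mount'],3).tolist(),arm.calibration('wrist')['intrinsics'])
im=arm.grab_frame('top'); 
a=cv2.resize(im[185:305,240:340],(500,600),interpolation=cv2.INTER_CUBIC)[:,:400]
b=cv2.resize(im[165:285,390:490],(500,600),interpolation=cv2.INTER_CUBIC)[:,:400]
save(np.hstack([a,b]),'c1.png')
E
```

```text
shafttop (array([ 0.54556249, -0.12656056,  0.12433817]), np.float64(0.0009949251465386107)) [ 0.54577225 -0.1261785   0.124     ]
hub [0.47138975 0.17955894 0.04      ] [0.48052297 0.18376368 0.04      ]
handle [0.55045786 0.18754855 0.074     ] [0.55074194 0.18967385 0.074     ]
ptr [ 0.61034332 -0.12618471  0.085     ] pin [ 0.48196767 -0.13823297  0.085     ]
jar [0.29500934 0.388118   0.1       ]
bottle [0.77878362 0.07976394 0.2       ]
box [0.67094605 0.39811455 0.03      ]
case corners [array([0.599, 0.001]), array([ 0.427, -0.045]), array([ 0.683, -0.294])]
tray [array([0.621, 0.288]), array([0.635, 0.121]), array([0.427, 0.102]), array([0.416, 0.27 ])]
[0.42933285 0.43118634 0.05      ] [0.24415255 0.25387487 0.05      ]
[[-0.0, 0.968, 0.249, 0.067], [1.0, 0.0, 0.0, 0.002], [0.0, 0.249, -0.968, 0.019], [0.0, 0.0, 0.0, 1.0]] [[371.64829954   0.         320.61712578]
 [  0.         371.64829954 242.49833259]
 [  0.           0.           1.        ]]
```

View pics/c1.png

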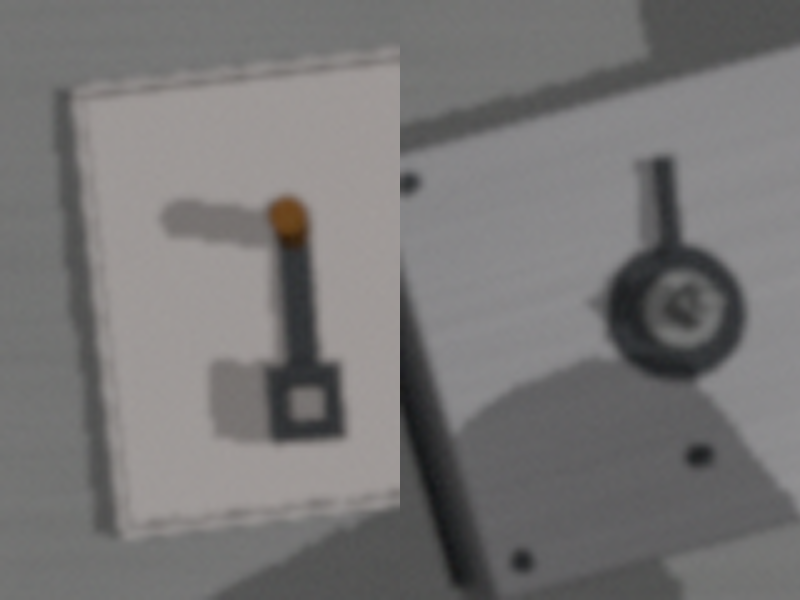

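The crop shows the crank in the tray with its hub at about (301,265) and its handle at about (298,228), heading roughly world +x. The shaft is at about (448,226). Next I'll go over the shaft, then the tray.

Request:
move_arm(deltas=[[19, 34, 0, 0, 0, 7], [19, 34, 0, 0, 0, 7], [19, 34, 0, 0, 0, 7], [19, 34, 0, 0, 0, 7], [19, 34, 0, 0, 0, 7]], claw=0)

```text
t: 1.47
eef_pos: [0.3146, -0.4669, 0.4047]
ee_rot: [-3.141, -0.0, -2.194]
force: [0.7, 0.5, 0.4]
width: 0.0873
```

Request:
move_arm(deltas=[[19, 34, 0, 0, 0, 7], [19, 34, 0, 0, 0, 7], [19, 34, 0, 0, 0, 7], [19, 34, 0, 0, 0, 7], [19, 34, 0, 0, 0, 7]])

```text
t: 1.88
eef_pos: [0.4096, -0.2966, 0.4051]
ee_rot: [-3.141, -0.0, -1.583]
force: [1.4, -0.5, -0.4]
width: 0.0877
```

Request:
move_arm(deltas=[[19, 34, 0, 0, 0, 7], [19, 34, 0, 0, 0, 7], [19, 34, 0, 0, 0, 7], [19, 34, 0, 0, 0, 7], [19, 34, 0, 0, 0, 7]])

```text
t: 2.3
eef_pos: [0.5047, -0.1265, 0.4052]
ee_rot: [-3.141, -0.001, -0.972]
force: [0.9, -1.1, -1.2]
width: 0.0878
```

Request:
move_arm(deltas=[[0, 0, 0, 0, 0, 0], [0, 0, 0, 0, 0, 0], [0, 0, 0, 0, 0, 0], [0, 0, 0, 0, 0, 0], [0, 0, 0, 0, 0, 0]])

```text
t: 2.72
eef_pos: [0.5037, -0.1294, 0.4047]
ee_rot: [-3.142, -0.0, -0.98]
force: [-1.0, 0.1, 0.5]
width: 0.088
```

```bash
python3 - <<'E'
from h import *
s=arm.get_state();print(s['t'],np.round(s['q'],3),s['eef_pos'],s['ee_rot'])
im=arm.grab_frame('wrist');save(im,'w1f.png')
for t in ('shaft_top','shaft_seat'):
    for d in arm.spot_point(t,'wrist')[:2]: print(t,np.round(d['xy']),d['score'],at('wrist',d['xy'],.124 if t=='shaft_top' else .092,s))
c=proj('wrist',[.5457,-.1263,.1],s).round().astype(int);print(c)
x,y=max(0,c[0]-60),max(0,c[1]-50);print(x,y)
save(cv2.resize(im[y:y+100,x:x+130],None,fx=6,fy=6,interpolation=cv2.INTER_CUBIC),'w1.png')
E
```

```text
2.7167 [ 0.126  0.103 -0.326  0.    -1.142  0.464] [ 0.50366869 -0.12935089  0.4047476 ] [-3.14157380e+00 -2.09657250e-05 -9.80318873e-01]
shaft_top [272. 207.] 0.58 [ 0.54628735 -0.13007326  0.124     ]
shaft_seat [280. 201.] 0.69 [ 0.54396635 -0.13070367  0.092     ]
[274 206]
214 156
```

View pics/w1.png

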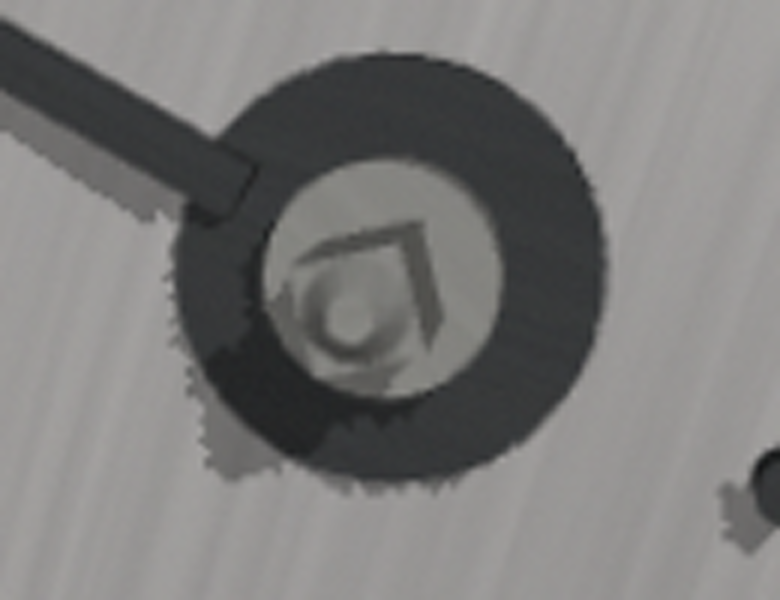

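```bash
cat > fit.py <<'E'
from h import *
im=cv2.imread('pics/w1f.png')
from scipy.optimize import least_squares
s=dict(eef_pos=[0.50367,-0.12935,0.40475],ee_rot=[-3.14157,0,-0.98032])
f=lambda c:np.array([214+c[0]/6,156+c[1]/6])
cen=at('wrist',f((383,278)),.092,s); tip=at('wrist',f((350,320)),.124,s)
print('shoulder',cen,'tip',tip)
for a,b,z in (((424,222),(444,310),.092),((424,222),(310,255),.092),((400,247),(428,350),.118),((400,247),(300,268),.118)):
    p,q=at('wrist',f(a),z,s),at('wrist',f(b),z,s); d=q-p; print(np.degrees(np.arctan2(d[1],d[0]))%90,np.linalg.norm(d))
a,b=at('wrist',f((0,55)),.084,s),at('wrist',f((235,190)),.084,s);d=a-b;print('ptr',np.degrees(np.arctan2(d[1],d[0])))
c0=cen[:2]
out=[]
for yaw in (0,15,20,25):
    o=cv2.resize(im[156:256,214:344],None,fx=6,fy=6,interpolation=cv2.INTER_CUBIC)
    for z in (.092,.118):
        r=np.radians(yaw+45+90*np.arange(4))
        P=[(proj('wrist',np.r_[c0+9.9e-3*np.array([np.cos(t),np.sin(t)]),z],s)-[214,156])*6 for t in r]
        cv2.polylines(o,[np.int32(P)],True,(0,0,255) if z<.1 else (0,255,0),1)
    o=o[150:450,200:500].copy();cv2.putText(o,str(yaw),(5,20),0,.6,(255,0,0),2);out.append(o)
cv2.imwrite('pics/fit.png',np.vstack([np.hstack(out[:2]),np.hstack(out[2:])]))
E
python3 fit.py
```

```text
shoulder [ 0.54470338 -0.1292104   0.092     ] tip [ 0.54478155 -0.12868292  0.124     ]
45.62379686713348 0.012111193116682413
49.325457884600844 0.01597516129062315
47.88044040036249 0.013103921219809671
45.05220891755763 0.012572724957454205
ptr 2.977618326176931
```

View pics/fit.png

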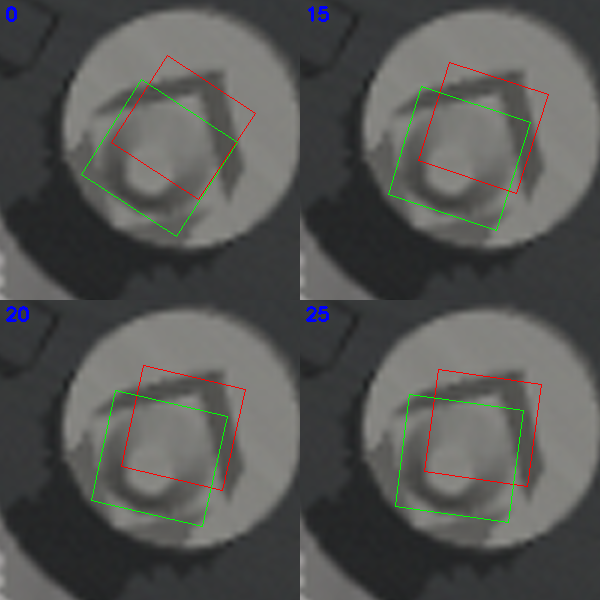

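The shaft square sits at about 47° (mod 90), the pointer at about 3°, and the shaft axis at about (0.545,-0.128). Now to the tray.

Request:
move_arm(deltas=[[-3.2, 31, -8, 0, 0, 6.2], [-3.2, 31, -8, 0, 0, 6.2], [-3.2, 31, -8, 0, 0, 6.2], [-3.2, 31, -8, 0, 0, 6.2], [-3.2, 31, -8, 0, 0, 6.2]])

```text
t: 3.28
eef_pos: [0.4878, 0.0273, 0.3646]
ee_rot: [-3.141, -0.0, -0.433]
force: [0.5, -1.0, 0.0]
width: 0.0876
```

Request:
move_arm(deltas=[[-3.2, 31, -8, 0, 0, 6.2], [-3.2, 31, -8, 0, 0, 6.2], [-3.2, 31, -8, 0, 0, 6.2], [-3.2, 31, -8, 0, 0, 6.2], [-3.2, 31, -8, 0, 0, 6.2]])

```text
t: 3.7
eef_pos: [0.4719, 0.1826, 0.3246]
ee_rot: [-3.141, -0.001, 0.108]
force: [0.8, -0.4, -0.8]
width: 0.0877
```

Request:
move_arm(deltas=[[0, 0, 0, 0, 0, 0], [0, 0, 0, 0, 0, 0], [0, 0, 0, 0, 0, 0], [0, 0, 0, 0, 0, 0], [0, 0, 0, 0, 0, 0]])

```text
t: 4.12
eef_pos: [0.4724, 0.1806, 0.325]
ee_rot: [-3.141, -0.0, 0.102]
force: [0.3, -0.0, 0.1]
width: 0.0874
```

```bash
python3 - <<'E'
from h import *
s=arm.get_state();print(s['t'],np.round(s['q'],3),s['eef_pos'],s['ee_rot'],s['force'])
im=arm.grab_frame('wrist');save(im,'w2f.png')
for t,z in (('crank',.004),('crank_grip',.054)):
    for d in arm.spot_point(t,'wrist')[:3]: print(t,np.round(d['xy']),d['score'],at('wrist',d['xy'],z,s))
E
```

```text
4.1167 [ 0.754  0.15  -0.468  0.    -0.952  0.918] [0.47239341 0.18060894 0.32500995] [-3.14128182e+00 -4.49926749e-04  1.01795072e-01] [ 0.27423562 -0.00765778  0.07261596]
crank [316. 225.] 0.98 [0.47488489 0.18605576 0.004     ]
crank [ 65. 242.] 0.95 [0.43511459 0.43548293 0.004     ]
crank_grip [ 76. 166.] 0.89 [0.5157724  0.37962773 0.054     ]
crank_grip [322. 124.] 0.75 [0.55469236 0.18950023 0.054     ]
```

View pics/w2f.png

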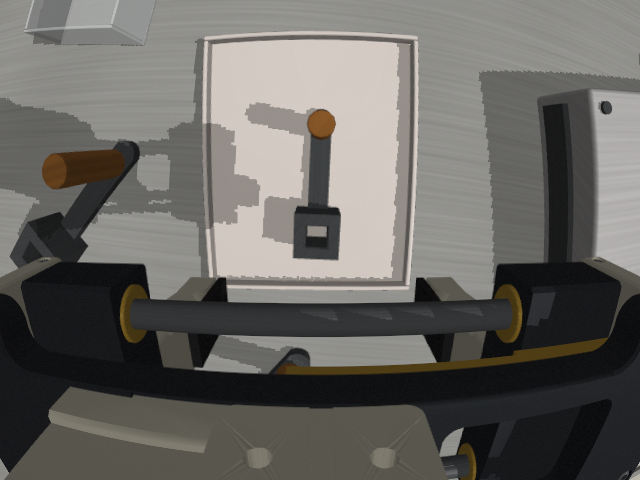

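```bash
cat > meas.py <<'E'
from h import *
import sys
im=cv2.imread('pics/w2f.png')
s=dict(eef_pos=[0.47239,0.18061,0.32501],ee_rot=[-3.14128,-.00045,.1018])
cr=im[195:270,280:360]
o=cv2.resize(cr,None,fx=7,fy=7,interpolation=cv2.INTER_CUBIC);
c=np.array([float(sys.argv[1]),float(sys.argv[2])]);y=np.radians(float(sys.argv[3]))
for h,z,col in ((17,.04,(0,0,255)),(8,.04,(0,255,0)),(17,.004,(255,0,0))):
    P=[]
    for a,b in ((1,1),(1,-1),(-1,-1),(-1,1)):
        d=np.array([[np.cos(y),-np.sin(y)],[np.sin(y),np.cos(y)]])@[a*h/1e3,b*h/1e3]
        P.append((proj('wrist',np.r_[c+d,z],s)-[280,195])*7+3)
    cv2.polylines(o,[np.int32(P)],True,col,1)
cv2.imwrite('pics/m.png',o)
for p in ((296,207),(341,209),(339,260),(293,258),(317.5,233)): print(p,at('wrist',p,.04,s))
print('handle',at('wrist',(321,123),.074,s))
E
python3 meas.py 0.473 0.183 5
```

```text
(296, 207) [0.49449987 0.20234942 0.04      ]
(341, 209) [0.49632249 0.16980209 0.04      ]
(339, 260) [0.45785384 0.16689612 0.04      ]
(293, 258) [0.45591523 0.20128595 0.04      ]
(317.5, 233) [0.4768416  0.18495026 0.04      ]
handle [0.55403738 0.1902567  0.074     ]
```

View pics/m.png

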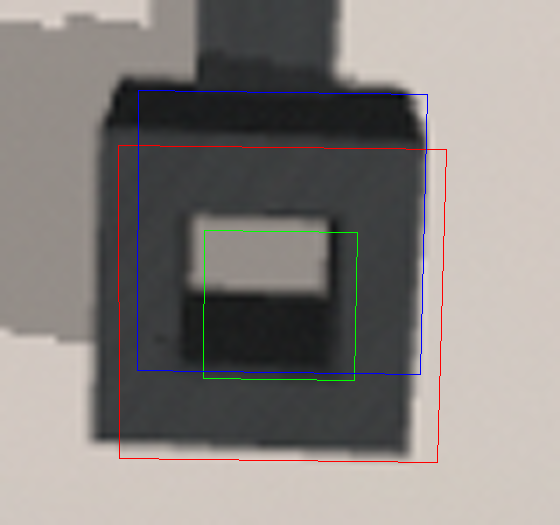

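The overlay shows the hub at about (0.4745,0.1857) with yaw about 3.4°. I'll descend and grip it.

Request:
move_arm(deltas=[[1, 2, -20, 0, 0, -1.2], [1, 3, -20, 0, 0, -1.2], [0, 0, -20, 0, 0, 0], [0, 0, -20, 0, 0, 0], [0, 0, -20, 0, 0, 0]])

```text
t: 4.68
eef_pos: [0.4743, 0.1862, 0.2241]
ee_rot: [-3.141, -0.001, 0.061]
force: [-0.1, -0.0, 1.2]
width: 0.0873
```

Request:
move_arm(deltas=[[0, 0, -14, 0, 0, 0], [0, 0, -12, 0, 0, 0], [0, 0, -12, 0, 0, 0], [0, 0, 0, 0, 0, 0], [0, 0, 0, 0, 0, 0]])

```text
t: 5.1
eef_pos: [0.4743, 0.1863, 0.1864]
ee_rot: [3.141, 0.001, 0.061]
force: [-0.1, 0.5, 0.5]
width: 0.0875
```

Request:
move_arm(deltas=[[0, 0, 0, 0, 0, 0], [0, 0, 0, 0, 0, 0], [0, 0, 0, 0, 0, 0], [0, 0, 0, 0, 0, 0], [0, 0, 0, 0, 0, 0]], claw=255, squeeze=50)

```text
t: 5.52
eef_pos: [0.4743, 0.1867, 0.1871]
ee_rot: [-3.141, -0.001, 0.062]
force: [-0.7, 1.1, 0.3]
width: 0.0595
```

Request:
move_arm(deltas=[[0, 0, 0, 0, 0, 0], [0, 0, 0, 0, 0, 0], [0, 0, 0, 0, 0, 0], [0, 0, 0, 0, 0, 0], [0, 0, 0, 0, 0, 0]])

```text
t: 5.93
eef_pos: [0.4741, 0.1863, 0.1866]
ee_rot: [3.141, 0.001, 0.062]
force: [-0.1, -1.3, 2.9]
width: 0.0337
```

Request:
move_arm(deltas=[[0, 0, 5, 0, 0, 0], [0, 0, 20, 0, 0, 0], [0, 0, 35, 0, 0, 0], [0, 0, 40, 0, 0, 0], [0, 0, 40, 0, 0, 0]])

```text
t: 6.35
eef_pos: [0.4737, 0.1863, 0.3278]
ee_rot: [3.141, 0.002, 0.062]
force: [1.7, 0.7, -3.1]
width: 0.0339
```

Request:
move_arm(deltas=[[7, -31, 0, 0, 0, 4.3], [7, -31, 0, 0, 0, 4.3], [7, -31, 0, 0, 0, 4.3], [7, -31, 0, 0, 0, 4.3], [7, -31, 0, 0, 0, 4.3]])

```text
t: 6.77
eef_pos: [0.5089, 0.0303, 0.3268]
ee_rot: [-3.141, -0.0, 0.441]
force: [0.4, -1.0, -2.6]
width: 0.0337
```

Request:
move_arm(deltas=[[7, -31, 0, 0, 0, 4.3], [7, -31, 0, 0, 0, 4.3], [7, -31, 0, 0, 0, 4.3], [7, -31, 0, 0, 0, 4.3], [7, -31, 0, 0, 0, 4.3]])

```text
t: 7.18
eef_pos: [0.5441, -0.1249, 0.3265]
ee_rot: [-3.141, -0.0, 0.816]
force: [1.4, 0.4, -3.8]
width: 0.0337
```

Request:
move_arm(deltas=[[1, -4, 0, 0, 0, 0.5], [0, 0, 0, 0, 0, 0], [0, 0, 0, 0, 0, 0], [0, 0, 0, 0, 0, 0], [0, 0, 0, 0, 0, 0]])

```text
t: 7.6
eef_pos: [0.545, -0.1264, 0.3267]
ee_rot: [-3.141, -0.0, 0.822]
force: [-0.1, -0.7, -2.5]
width: 0.0337
```

```bash
python3 - <<'E'
from h import *
s=arm.get_state();print(s['t'],np.round(s['q'],3),s['eef_pos'],s['ee_rot'],s['force'],s['moment'],s['width'])
w=arm.grab_frame('wrist');save(w,'w3f.png')
c=arm.grab_frame('scene');save(c,'s3f.png')
save(np.hstack([cv2.resize(w[100:340,200:440],(400,400),interpolation=cv2.INTER_CUBIC),cv2.resize(c[220:340,130:250],(400,400),interpolation=cv2.INTER_CUBIC)]),'v3.png')
E
```

```text
7.6 [ 0.122  0.235 -0.353 -0.    -0.983  2.271] [ 0.54502966 -0.12637021  0.3267191 ] [-3.14142060e+00 -1.21277616e-04  8.21949366e-01] [-0.1109806  -0.69370518 -2.53396687] [-0.10940808  0.10300695  0.01415979] 0.03371819024974326
```

View pics/v3.png

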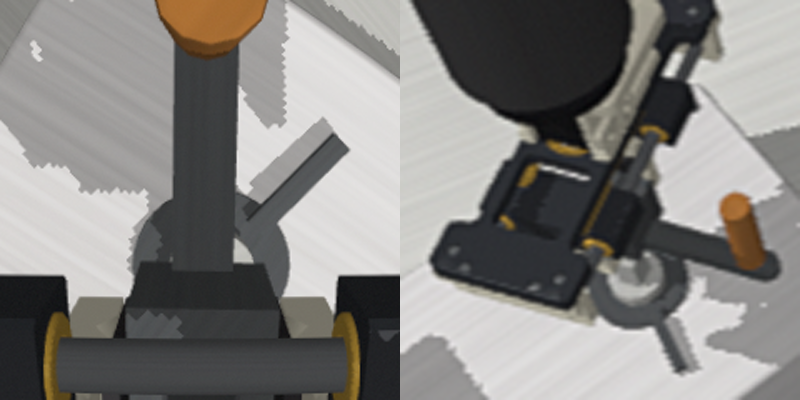

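Request:
move_arm(deltas=[[0, -1, -6, 0, 0, 0], [0, 0, -6, 0, 0, 0], [0, 0, -6, 0, 0, 0], [0, 0, -3, 0, 0, 0], [0, 0, -1, 0, 0, 0]])

```text
t: 8.12
eef_pos: [0.5449, -0.1283, 0.3035]
ee_rot: [-3.14, 0.001, 0.821]
force: [-0.4, -0.6, -3.2]
width: 0.0337
```

Request:
move_arm(deltas=[[0, 0, -1, 0, 0, 0], [0, 0, -1, 0, 0, 0], [0, 0, -1, 0, 0, 0], [0, 0, -1, 0, 0, 0], [0, 0, 0, 0, 0, 0]])

```text
t: 8.53
eef_pos: [0.5454, -0.1285, 0.3009]
ee_rot: [3.141, -0.0, 0.821]
force: [0.2, -0.4, -1.5]
width: 0.0335
```

```bash
python3 - <<'E'
from h import *
s=arm.get_state();print(s['t'],s['eef_pos'],s['ee_rot'],s['force'],s['moment'],s['width'])
E
```

```text
8.5333 [ 0.54539083 -0.12852011  0.30092325] [ 3.14094262e+00 -2.61966598e-04  8.21349118e-01] [ 0.24960348 -0.35830561 -1.46105683] [-0.48904408  0.14783538  0.0587768 ] 0.033490138689965816
```

Request:
move_arm(deltas=[[0, 0, -1, 0, 0, 0], [0, 0, -1, 0, 0, 0], [0, 0, -1, 0, 0, 0], [0, 0, -1, 0, 0, 0], [0, 0, 0, 0, 0, 0]])

```text
t: 8.95
eef_pos: [0.5455, -0.1289, 0.2985]
ee_rot: [3.139, -0.0, 0.822]
force: [-2.0, -6.9, 2.9]
width: 0.0339
```

```bash
python3 - <<'E'
from h import *
s=arm.get_state();print(s['t'],s['eef_pos'],s['ee_rot'],s['force'],s['moment'],s['width'])
E
```

```text
8.95 [ 0.54545243 -0.1288885   0.29846373] [ 3.13926078e+00 -3.50667683e-04  8.21979264e-01] [-1.98288802 -6.94971435  2.90833271] [-2.52998237  0.62356347  0.02276563] 0.03392144731799783
```

Request:
move_arm(deltas=[[-0.5, -1, 0, 0, 0, 0], [0, -1, 0, 0, 0, 0], [0, 0, 0, 0, 0, 0], [0, 0, 0, 0, 0, 0], [0, 0, 0, 0, 0, 0]])

```text
t: 9.37
eef_pos: [0.5448, -0.1304, 0.2965]
ee_rot: [-3.142, 0.0, 0.821]
force: [1.3, -1.4, -2.4]
width: 0.0336
```

```bash
cat > st.py <<'E'
from h import *
s=arm.get_state();print(s['t'],*[np.round(s[k],4) for k in ('eef_pos','ee_rot','force','moment','width')])
E
python3 st.py
```

```text
9.3667 [ 0.5448 -0.1304  0.2965] [-3.1415e+00  1.0000e-04  8.2120e-01] [ 1.3271 -1.4473 -2.3692] [-0.7718 -0.2861 -0.022 ] 0.0336
```

Request:
move_arm(deltas=[[0, 0, -1.5, 0, 0, 0], [0, 0, -1.5, 0, 0, 0], [0, 0, -1.5, 0, 0, 0], [0, 0, -1.5, 0, 0, 0], [0, 0, 0, 0, 0, 0]])

```text
t: 9.78
eef_pos: [0.5448, -0.1304, 0.2903]
ee_rot: [3.142, 0.0, 0.821]
force: [2.7, -1.2, -4.5]
width: 0.0339
```

```bash
python3 st.py
```

```text
9.7833 [ 0.5448 -0.1304  0.2903] [3.1415 0.     0.8213] [ 2.7341 -1.1557 -4.5153] [-0.8487 -0.872  -0.0187] 0.0339
```

Request:
move_arm(deltas=[[0.5, -0.3, -2, 0, 0, 0], [0, 0, -2, 0, 0, 0], [0, 0, -2, 0, 0, 0], [0, 0, -2, 0, 0, 0], [0, 0, -2, 0, 0, 0]])

```text
t: 10.2
eef_pos: [0.545, -0.1306, 0.2802]
ee_rot: [-3.141, 0.0, 0.821]
force: [-0.8, -0.3, -3.7]
width: 0.0336
```

Request:
move_arm(deltas=[[0, 0, -1, 0, 0, 0], [0, 0, -1, 0, 0, 0], [0, 0, -1, 0, 0, 0], [0, 0, 0, 0, 0, 0], [0, 0, 0, 0, 0, 0]])

```text
t: 10.62
eef_pos: [0.5452, -0.1307, 0.2776]
ee_rot: [-3.142, 0.0, 0.821]
force: [0.9, 0.6, -2.5]
width: 0.0337
```

```bash
python3 st.py
```

```text
10.6167 [ 0.5452 -0.1307  0.2776] [-3.1415  0.      0.8212] [ 0.9179  0.6299 -2.5071] [-0.1396  0.1312 -0.035 ] 0.0337
```

Request:
move_arm(deltas=[[0, 0, -1, 0, 0, 0], [0, 0, -1, 0, 0, 0], [0, 0, -1, 0, 0, 0], [0, 0, -0.5, 0, 0, 0], [0, 0, 0, 0, 0, 0]])

```text
t: 11.03
eef_pos: [0.5452, -0.1307, 0.2747]
ee_rot: [3.141, -0.0, 0.821]
force: [-2.3, 1.3, 4.2]
width: 0.034
```

```bash
python3 st.py
```

```text
11.0333 [ 0.5452 -0.1307  0.2747] [ 3.1414e+00 -1.0000e-04  8.2140e-01] [-2.343   1.2637  4.197 ] [ 0.2279  1.0489 -0.0131] 0.034
```

The underside has bottomed at the expected height, so the crank is seated. Turning clockwise.

Request:
move_arm(deltas=[[0, 0, 0, 0, 0, -3], [0, 0, 0, 0, 0, -4], [0, 0, 0, 0, 0, -5], [0, 0, 0, 0, 0, -5], [0, 0, 0, 0, 0, -5]], squeeze=60)

```text
t: 11.45
eef_pos: [0.5452, -0.1308, 0.2747]
ee_rot: [3.141, -0.0, 0.434]
force: [-2.0, 0.4, 2.8]
width: 0.0338
```

```bash
python3 st.py
```

```text
11.45 [ 0.5452 -0.1308  0.2747] [ 3.141e+00 -1.000e-04  4.338e-01] [-2.0024  0.363   2.7531] [0.0288 0.9498 0.3603] 0.0338
```

Request:
move_arm(deltas=[[0, 0, 0, 0, 0, -5.6], [0, 0, 0, 0, 0, -5.6], [0, 0, 0, 0, 0, -5.6], [0, 0, 0, 0, 0, -5.6], [0, 0, 0, 0, 0, -5.6]])

```text
t: 11.87
eef_pos: [0.5452, -0.1304, 0.2747]
ee_rot: [-3.141, -0.0, -0.055]
force: [-2.0, 3.3, 4.0]
width: 0.034
```

Request:
move_arm(deltas=[[0, 0, 0, 0, 0, -5.6], [0, 0, 0, 0, 0, -5.6], [0, 0, 0, 0, 0, -5.6], [0, 0, 0, 0, 0, -5.6], [0, 0, 0, 0, 0, -5.6]])

```text
t: 12.28
eef_pos: [0.5452, -0.1301, 0.2747]
ee_rot: [-3.141, -0.0, -0.544]
force: [-3.6, 5.3, 4.8]
width: 0.0335
```

Request:
move_arm(deltas=[[0, 0, 0, 0, 0, -5.6], [0, 0, 0, 0, 0, -5.6], [0, 0, 0, 0, 0, -5.6], [0, 0, 0, 0, 0, -5.6], [0, 0, 0, 0, 0, -5.6]])

```text
t: 12.7
eef_pos: [0.5455, -0.1298, 0.2747]
ee_rot: [-3.14, 0.0, -1.033]
force: [-1.5, 5.9, 3.0]
width: 0.0331
```

Request:
move_arm(deltas=[[0, 0, 0, 0, 0, -5.6], [0, 0, 0, 0, 0, -5.6], [0, 0, 0, 0, 0, -5.6], [0, 0, 0, 0, 0, -5.6], [0, 0, 0, 0, 0, -5.6]])

```text
t: 13.12
eef_pos: [0.5458, -0.1297, 0.2747]
ee_rot: [-3.139, 0.001, -1.521]
force: [-0.7, 7.9, 1.9]
width: 0.0335
```

```bash
python3 st.py
```

```text
13.1167 [ 0.5458 -0.1297  0.2747] [-3.1395e+00  1.2000e-03 -1.5214e+00] [-0.7446  7.8817  1.9383] [2.824  0.3247 0.366 ] 0.0335
```

Request:
move_arm(deltas=[[0, 0.7, 0, 0, 0, -4], [0, 0.3, 0, 0, 0, -4], [0, 0, 0, 0, 0, -4], [0, 0, 0, 0, 0, -4], [0, 0, 0, 0, 0, -4]])

```text
t: 13.53
eef_pos: [0.5461, -0.1294, 0.2747]
ee_rot: [-3.139, 0.001, -1.869]
force: [2.5, 1.4, -0.7]
width: 0.0338
```

```bash
python3 st.py
```

```text
13.5333 [ 0.5461 -0.1294  0.2747] [-3.1392e+00  9.0000e-04 -1.8690e+00] [ 2.512   1.3558 -0.7101] [ 0.6819 -0.493   0.322 ] 0.0338
```

Request:
move_arm(deltas=[[0, 0, 0, 0, 0, -2], [0, 0, 0, 0, 0, -2], [0, 0, 0, 0, 0, -2], [0, 0, 0, 0, 0, -2], [0, 0, 0, 0, 0, -2]])

```text
t: 13.95
eef_pos: [0.5462, -0.1294, 0.2747]
ee_rot: [-3.139, 0.001, -2.042]
force: [2.2, 1.9, -1.1]
width: 0.0334
```

```bash
python3 st.py
```

```text
13.95 [ 0.5462 -0.1294  0.2747] [-3.1391e+00  1.4000e-03 -2.0418e+00] [ 2.2495  1.9053 -1.1019] [ 0.5519 -0.6512  0.3593] 0.0334
```

Request:
move_arm(deltas=[[0, 0, 0, 0, 0, -1.5], [0, 0, 0, 0, 0, -1.5], [0, 0, 0, 0, 0, -1.5], [0, 0, 0, 0, 0, -1.5], [0, 0, 0, 0, 0, 0]])

```text
t: 14.37
eef_pos: [0.5463, -0.1294, 0.2747]
ee_rot: [-3.139, 0.002, -2.146]
force: [3.6, 1.6, -1.7]
width: 0.0337
```

```bash
python3 st.py
```

```text
14.3667 [ 0.5463 -0.1294  0.2747] [-3.1391e+00  1.7000e-03 -2.1461e+00] [ 3.5938  1.6106 -1.7328] [ 0.544  -1.1292  0.2082] 0.0337
```

Request:
move_arm(deltas=[[0, 0, 0, 0, 0, -1.5], [0, 0, 0, 0, 0, -1.5], [0, 0, 0, 0, 0, -1.5], [0, 0, 0, 0, 0, -1.5], [0, 0, 0, 0, 0, 0]])

```text
t: 14.78
eef_pos: [0.5463, -0.1295, 0.2747]
ee_rot: [-3.139, 0.002, -2.25]
force: [4.9, 1.4, -1.5]
width: 0.0337
```

```bash
python3 st.py
```

```text
14.7833 [ 0.5463 -0.1295  0.2747] [-3.1392e+00  2.0000e-03 -2.2501e+00] [ 4.919   1.3891 -1.4662] [ 0.4595 -1.6388  0.2631] 0.0337
```

Request:
move_arm(deltas=[[0.6, 0, 0, 0, 0, -1.5], [0, 0, 0, 0, 0, -1.5], [0, 0, 0, 0, 0, -1.5], [0, 0, 0, 0, 0, -1.5], [0, 0, 0, 0, 0, 0]])

```text
t: 15.2
eef_pos: [0.5466, -0.1296, 0.2747]
ee_rot: [-3.14, 0.002, -2.354]
force: [4.0, 1.5, -0.7]
width: 0.034
```

```bash
python3 - <<'E'
exec(open('st.py').read())
for c in('top','scene'): save(arm.grab_frame(c),c+'4.png')
a=cv2.imread('pics/top4.png')[165:285,390:490];b=cv2.imread('pics/scene4.png')[230:350,150:250]
cv2.imwrite('pics/v4.png',np.hstack([cv2.resize(i,(400,480),interpolation=cv2.INTER_CUBIC) for i in (a,b)]))
E
```

```text
15.2 [ 0.5466 -0.1296  0.2747] [-3.1399e+00  1.5000e-03 -2.3542e+00] [ 3.9541  1.5478 -0.7336] [ 0.4644 -1.3816  0.4642] 0.034
```

View pics/v4.png

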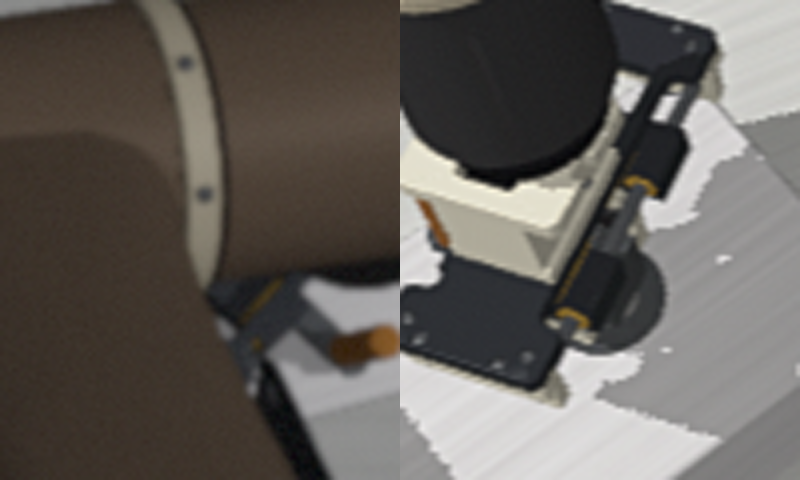

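The pointer is hidden by the gripper in both views. The moment is rising, so I'll push gently on.

Request:
move_arm(deltas=[[0, 0, 0, 0, 0, -1], [0, 0, 0, 0, 0, -1], [0, 0, 0, 0, 0, -1], [0, 0, 0, 0, 0, 0], [0, 0, 0, 0, 0, 0]])

```text
t: 15.72
eef_pos: [0.5466, -0.1296, 0.2747]
ee_rot: [-3.14, 0.001, -2.406]
force: [5.7, 1.0, -0.5]
width: 0.0338
```

```bash
python3 st.py
```

```text
15.7167 [ 0.5466 -0.1296  0.2747] [-3.1400e+00  1.4000e-03 -2.4063e+00] [ 5.6953  1.0126 -0.4571] [ 0.4369 -1.9427  0.8709] 0.0338
```

Request:
move_arm(deltas=[[0, 0, 0, 0, 0, -1], [0, 0, 0, 0, 0, -1], [0, 0, 0, 0, 0, -1], [0, 0, 0, 0, 0, 0], [0, 0, 0, 0, 0, 0]])

```text
t: 16.13
eef_pos: [0.5466, -0.1296, 0.2747]
ee_rot: [-3.14, 0.001, -2.458]
force: [5.6, 1.4, 0.3]
width: 0.034
```

```bash
python3 st.py
```

```text
16.1333 [ 0.5466 -0.1296  0.2747] [-3.1400e+00  1.4000e-03 -2.4584e+00] [5.6451 1.3574 0.2751] [ 0.4023 -1.921   0.9456] 0.034
```

Request:
move_arm(deltas=[[0.5, 0, 0, 0, 0, 1.5], [0, 0, 0, 0, 0, 1.5], [0, 0, 0, 0, 0, 1.5], [0, 0, 0, 0, 0, 0], [0, 0, 0, 0, 0, 0]])

```text
t: 16.55
eef_pos: [0.5467, -0.1297, 0.2747]
ee_rot: [-3.141, 0.001, -2.382]
force: [3.6, 1.3, 4.4]
width: 0.0335
```

```bash
python3 st.py
```

```text
16.55 [ 0.5467 -0.1297  0.2747] [-3.1407e+00  9.0000e-04 -2.3820e+00] [3.5782 1.2814 4.4122] [ 0.6456 -1.3718  0.3261] 0.0335
```

Request:
move_arm(deltas=[[0.3, 0, 1, 0, 0, 1], [0, 0, 2, 0, 0, 1], [0, 0, 3, 0, 0, 0], [0, 0, 3, 0, 0, 0], [0, 0, 3, 0, 0, 0]])

```text
t: 16.97
eef_pos: [0.5467, -0.1297, 0.2831]
ee_rot: [3.14, -0.0, -2.348]
force: [13.9, -2.3, -23.4]
width: 0.0332
```

```bash
python3 st.py
```

```text
16.9667 [ 0.5467 -0.1297  0.2831] [ 3.1398e+00 -5.0000e-04 -2.3482e+00] [ 13.8547  -2.2654 -23.3834] [-0.9284 -5.0189  0.1757] 0.0332
```

Request:
move_arm(deltas=[[0, 0, 5, 0, 0, 0], [0, 0, 7, 0, 0, 0], [0, 0, 10, 0, 0, 0], [0, 0, 15, 0, 0, 0], [0, 0, 20, 0, 0, 0]])

```text
t: 17.38
eef_pos: [0.5446, -0.1299, 0.3409]
ee_rot: [3.136, -0.005, -2.348]
force: [-0.1, 0.5, -2.6]
width: 0.0335
```

```bash
python3 - <<'E'
exec(open('st.py').read())
w=arm.grab_frame('wrist');save(w,'w5.png');c=arm.grab_frame('scene');save(c,'s5.png')
save(np.hstack([cv2.resize(w[60:360,160:460],(400,400)),cv2.resize(c[220:360,120:260],(400,400),interpolation=cv2.INTER_CUBIC)]),'v5.png')
E
```

```text
17.3833 [ 0.5446 -0.1299  0.3409] [ 3.1355 -0.0054 -2.3484] [-0.085   0.4799 -2.6151] [ 0.0852 -0.0955  0.0832] 0.0335
```

View pics/v5.png

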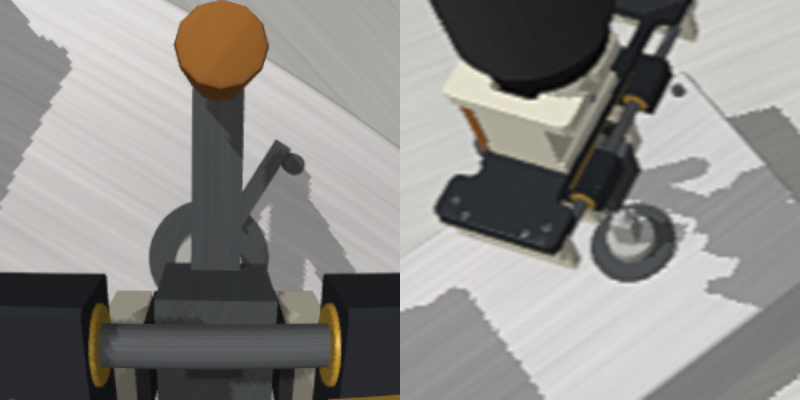

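The pointer lies against the pin, so the shutter is closed, and the crank is clear of the shaft. Now back to the tray.

Request:
move_arm(deltas=[[2, 33, 0, 0, 0, -4], [2, 33, 0, 0, 0, -4], [2, 33, 0, 0, 0, -4], [2, 33, 0, 0, 0, -4], [2, 33, 0, 0, 0, -4]])

```text
t: 17.9
eef_pos: [0.5552, 0.0362, 0.3414]
ee_rot: [3.141, -0.004, -2.701]
force: [0.9, 0.3, -2.7]
width: 0.0335
```

Request:
move_arm(deltas=[[2, 33, 0, 0, 0, -4], [2, 33, 0, 0, 0, -4], [2, 33, 0, 0, 0, -4], [2, 33, 0, 0, 0, -4], [2, 33, 0, 0, 0, -4]])

```text
t: 18.32
eef_pos: [0.5653, 0.2012, 0.3413]
ee_rot: [-3.14, -0.004, -3.049]
force: [0.1, -0.2, -2.6]
width: 0.0339
```

Request:
move_arm(deltas=[[0, 0, -10, 0, 0, 0], [0, 0, -30, 0, 0, 0], [0, 0, -30, 0, 0, 0], [0, 0, -30, 0, 0, 0], [0, 0, -10, 0, 0, 0]])

```text
t: 18.73
eef_pos: [0.5639, 0.1985, 0.2273]
ee_rot: [-3.138, -0.009, -3.046]
force: [-0.9, -0.8, -4.0]
width: 0.0339
```

```bash
python3 - <<'E'
exec(open('st.py').read())
w=arm.grab_frame('wrist');save(w,'w6.png');c=arm.grab_frame('scene');save(c,'s6.png')
save(np.hstack([cv2.resize(w[20:340,160:480],(400,400)),cv2.resize(c[180:320,270:410],(400,400),interpolation=cv2.INTER_CUBIC)]),'v6.png')
E
```

```text
18.7333 [0.5639 0.1985 0.2273] [-3.1376 -0.0093 -3.0465] [-0.8501 -0.8303 -3.9832] [-0.1596  0.1043  0.0386] 0.0339
```

View pics/v6.png

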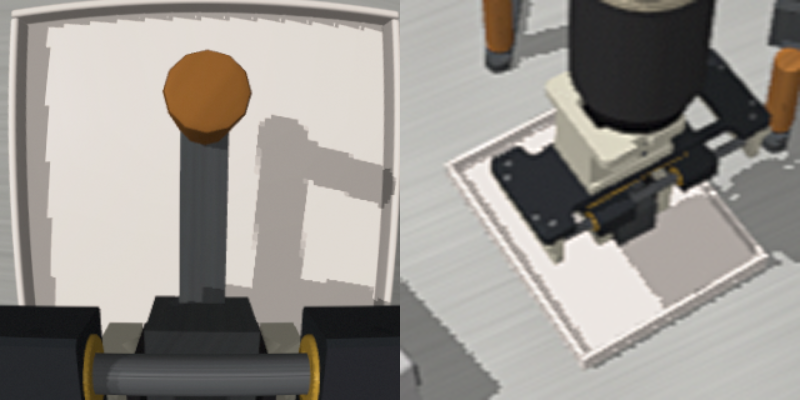

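Request:
move_arm(deltas=[[0, 0, -10, 0, 0, 0], [0, 0, -10, 0, 0, 0], [0, 0, -8, 0, 0, 0], [0, 0, -4, 0, 0, 0], [0, 0, -1, 0, 0, 0]])

```text
t: 19.25
eef_pos: [0.5664, 0.2001, 0.1996]
ee_rot: [-3.141, -0.001, -3.045]
force: [-0.4, 0.5, -2.6]
width: 0.0339
```

Request:
move_arm(deltas=[[0, 0, -1, 0, 0, 0], [0, 0, -1, 0, 0, 0], [0, 0, -1, 0, 0, 0], [0, 0, 0, 0, 0, 0], [0, 0, 0, 0, 0, 0]])

```text
t: 19.67
eef_pos: [0.5667, 0.2004, 0.1974]
ee_rot: [3.141, 0.0, -3.045]
force: [-0.1, 0.2, -2.8]
width: 0.0337
```

```bash
python3 st.py
```

```text
19.6667 [0.5667 0.2004 0.1974] [ 3.1414e+00  3.0000e-04 -3.0446e+00] [-0.1465  0.2403 -2.8149] [ 0.0263 -0.0392  0.0267] 0.0337
```

Request:
move_arm(deltas=[[0, 0, -2, 0, 0, 0], [0, 0, -2, 0, 0, 0], [0, 0, -1, 0, 0, 0], [0, 0, -1, 0, 0, 0], [0, 0, 0, 0, 0, 0]])

```text
t: 20.08
eef_pos: [0.5665, 0.2003, 0.1908]
ee_rot: [-3.141, -0.0, -3.045]
force: [0.2, -0.3, -3.4]
width: 0.0336
```

Request:
move_arm(deltas=[[0, 0, -0.5, 0, 0, 0], [0, 0, -0.5, 0, 0, 0], [0, 0, -0.5, 0, 0, 0], [0, 0, -0.5, 0, 0, 0], [0, 0, 0, 0, 0, 0]])

```text
t: 20.5
eef_pos: [0.5666, 0.2003, 0.1891]
ee_rot: [-3.142, -0.0, -3.045]
force: [-0.7, -0.2, -1.8]
width: 0.034
```

```bash
python3 st.py
```

```text
20.5 [0.5666 0.2003 0.1891] [-3.1416e+00 -1.0000e-04 -3.0447e+00] [-0.6871 -0.2066 -1.7566] [ 0.0079 -0.0346  0.0163] 0.034
```

Request:
move_arm(deltas=[[0, 0, -0.5, 0, 0, 0], [0, 0, -0.5, 0, 0, 0], [0, 0, -0.5, 0, 0, 0], [0, 0, 0, 0, 0, 0], [0, 0, 0, 0, 0, 0]])

```text
t: 20.92
eef_pos: [0.5666, 0.2003, 0.1876]
ee_rot: [-3.142, -0.0, -3.045]
force: [-0.4, 0.6, -2.3]
width: 0.0338
```

```bash
python3 st.py
```

```text
20.9167 [0.5666 0.2003 0.1876] [-3.1415e+00 -1.0000e-04 -3.0447e+00] [-0.4346  0.6299 -2.2675] [ 0.0036 -0.0556  0.0173] 0.0338
```

Request:
move_arm(deltas=[[0, 0, -0.5, 0, 0, 0], [0, 0, -0.5, 0, 0, 0], [0, 0, 0, 0, 0, 0], [0, 0, 0, 0, 0, 0], [0, 0, 0, 0, 0, 0]])

```text
t: 21.33
eef_pos: [0.5667, 0.2003, 0.1868]
ee_rot: [3.141, 0.0, -3.045]
force: [0.4, 0.2, -2.0]
width: 0.0343
```

```bash
python3 st.py
```

```text
21.3333 [0.5667 0.2003 0.1868] [ 3.1415e+00  1.0000e-04 -3.0446e+00] [ 0.3628  0.1888 -1.9601] [0.     0.0259 0.0135] 0.0343
```

Request:
move_arm(deltas=[[0, 0, -0.4, 0, 0, 0], [0, 0, -0.4, 0, 0, 0], [0, 0, 0, 0, 0, 0], [0, 0, 0, 0, 0, 0], [0, 0, 0, 0, 0, 0]])

```text
t: 21.75
eef_pos: [0.5666, 0.2003, 0.1867]
ee_rot: [3.141, 0.0, -3.044]
force: [-3.4, -1.6, 6.5]
width: 0.0333
```

```bash
python3 st.py
```

```text
21.75 [0.5666 0.2003 0.1867] [ 3.1415e+00  5.0000e-04 -3.0444e+00] [-3.4039 -1.6189  6.535 ] [-0.1636  1.1308 -0.0068] 0.0333
```

Request:
move_arm(deltas=[[0, 0, -0.4, 0, 0, 0], [0, 0, -0.4, 0, 0, 0], [0, 0, 0, 0, 0, 0], [0, 0, 0, 0, 0, 0], [0, 0, 0, 0, 0, 0]])

```text
t: 22.17
eef_pos: [0.5666, 0.2003, 0.1867]
ee_rot: [3.141, 0.001, -3.044]
force: [-6.3, -1.2, 13.9]
width: 0.0338
```

```bash
python3 st.py
```

```text
22.1667 [0.5666 0.2003 0.1867] [ 3.1415e+00  8.0000e-04 -3.0442e+00] [-6.3019 -1.2353 13.9357] [-0.3804  2.1575 -0.0157] 0.0338
```

Request:
move_arm(deltas=[[0, 0, 0.6, 0, 0, 0], [0, 0, 0, 0, 0, 0], [0, 0, 0, 0, 0, 0], [0, 0, 0, 0, 0, 0], [0, 0, 0, 0, 0, 0]], squeeze=3)

```text
t: 22.58
eef_pos: [0.5669, 0.2004, 0.1859]
ee_rot: [3.141, 0.001, -3.045]
force: [-0.6, -0.5, 4.2]
width: 0.0341
```

Request:
move_arm(deltas=[[0, 0, 0, 0, 0, 0], [0, 0, 0, 0, 0, 0], [0, 0, 0, 0, 0, 0], [0, 0, 0, 0, 0, 0], [0, 0, 0, 0, 0, 0]], claw=70)

```text
t: 23.0
eef_pos: [0.5666, 0.2003, 0.1854]
ee_rot: [-3.141, -0.0, -3.045]
force: [1.0, 0.0, 0.2]
width: 0.0607
```

Request:
move_arm(deltas=[[0, 0, 0, 0, 0, 0], [0, 0, 0, 0, 0, 0], [0, 0, 0, 0, 0, 0], [0, 0, 0, 0, 0, 0], [0, 0, 0, 0, 0, 0]])

```text
t: 23.42
eef_pos: [0.5666, 0.2003, 0.1857]
ee_rot: [3.142, 0.0, -3.045]
force: [0.1, -0.4, 1.4]
width: 0.0633
```

Request:
move_arm(deltas=[[0, 0, 5, 0, 0, 0], [0, 0, 10, 0, 0, 0], [0, 0, 20, 0, 0, 0], [0, 0, 30, 0, 0, 0], [0, 0, 30, 0, 0, 0]])

```text
t: 23.83
eef_pos: [0.5664, 0.2001, 0.2821]
ee_rot: [-3.141, -0.001, -3.045]
force: [0.6, 0.4, 0.2]
width: 0.0634
```

Request:
move_arm(deltas=[[0, -30, 20, 0, 0, 0], [0, -40, 10, 0, 0, 0], [0, -40, 0, 0, 0, 0], [0, -40, 0, 0, 0, 0], [0, -40, 0, 0, 0, 0]])

```text
t: 24.25
eef_pos: [0.5662, 0.0087, 0.3124]
ee_rot: [3.141, 0.002, -3.044]
force: [0.4, -0.2, 0.3]
width: 0.0631
```

Request:
move_arm(deltas=[[0, -40, 0, 0, 0, 0], [0, -40, 0, 0, 0, 0], [0, -30, 0, 0, 0, 0], [0, 0, 0, 0, 0, 0], [0, 0, 0, 0, 0, 0]])

```text
t: 24.67
eef_pos: [0.5663, -0.1014, 0.3116]
ee_rot: [-3.142, 0.001, -3.048]
force: [-0.2, -0.1, -0.0]
width: 0.0639
```

```bash
python3 - <<'E'
exec(open('st.py').read())
c=arm.grab_frame('scene');save(c,'s7.png');t=arm.grab_frame('top');save(t,'t7.png')
save(np.hstack([cv2.resize(c[180:320,270:410],(400,400),interpolation=cv2.INTER_CUBIC),cv2.resize(t[80:400,150:470],(400,400))]),'v7.png')
E
```

```text
24.6667 [ 0.5663 -0.1014  0.3116] [-3.1416e+00  8.0000e-04 -3.0478e+00] [-0.217  -0.1258 -0.0127] [ 0.093  -0.0426  0.0157] 0.0639
```

View pics/v7.png

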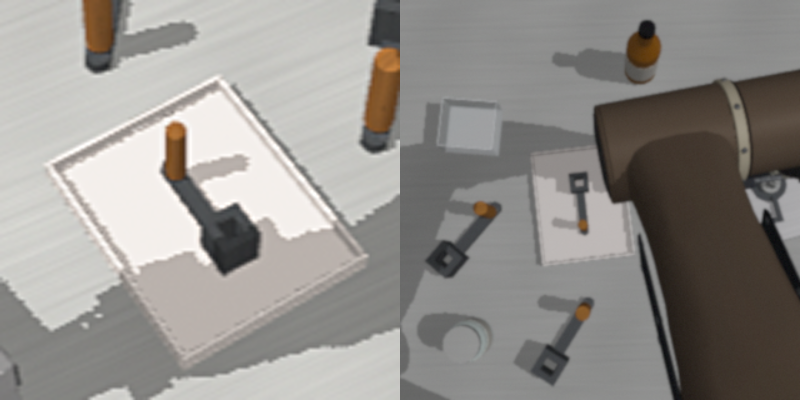

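The crank lies flat inside the tray, and the jar, bottle and box stand where they were. The pointer was at its pin after the lift.

```bash
python3 -c "
from station import arm
print(arm.job_done())"
```

```text
the job is handed in; nothing more can be done
None
```

The job is done and handed in at about 25 s of the 72 s allowed. I took the smallest crank (the one in the tray) by its hub, fitted it on the shaft at about 47° and bottomed it on the shoulder. I then turned it clockwise to the stop, lifted it off, and set it down in the tray until I felt the floor before letting go.

**Fit:** contact came within 0.3 mm of the expected seat height.

**Stop:** the turning moment rose from about 0.35 to 0.95 N m. After the lift, the wrist picture showed the pointer lying against the pin.

**Final pictures:** the crank lies flat inside the tray with nothing touching it. By eye, the jar, bottle and spice box had not moved; I did not measure them.

**Disagreements:**
- My pointer estimate put the stop about 15° earlier than I felt it.
- The crank bound briefly while lifting off, with about 27 N at the wrist, but came free without slipping noticeably in the grip.

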